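Test run of a clamped multi-tool: screen up, dead-man paddle held at half

ROBOT

A 6-joint arm with a two-finger parallel gripper is mounted at the origin on the work surface. World frame = base frame: x ahead of the robot, y to its left, z up, the work surface at z = 0. Lengths are in m, angles in rad, forces in N, time in s.
With the tool pointing down it reaches from about 0.35 to 0.975 m from the base axis. Payload 4.9 kg.
Tool frame: the origin (TCP) lies midway between the tips of the shut fingers; the grasp point (between the pads) lies 19 mm behind it; z points along the fingers, y is the line along which they close (so a half turn about z gives the same grasp; the last joint's range is limited). The gripper opens to 85 mm and grips with 20 to 120 N. Pads are 22 mm wide; open, the fingers measure 114 mm over their backs; the gripper's body (76 mm by 85 mm) begins 54 mm behind the grasp point. The pads swing forward as they close: fully open they stand 13 mm farther back than shut.
Start: joints at [1.176, 0.053, 1.613, -0, 1.476, -0.119], TCP at [0.17, 0.601, 0.231] pointing down, gripper open.
Joint ranges: [-3.01, 3.01], [-1.01, 2.22], [0.06, 2.58], [-1.02, 4.17], [0.09, 2.62], [-3.14, 3.14]. Speed limits (rad/s): [2.57, 2.57, 3.14, 3.14, 3.14, 3.14].

INTERFACE

Orientations are given as a unit quaternion [w, x, y, z].
In Python, from plant import manip, imaging gives the robot as it stands (manip), with the cameras (imaging).
- The arm moves only by the shell command python3 shift.py FILE, which reads ROWS from the file FILE. ROWS is a JSON list that holds a single list of rows (three levels of brackets), with 1 to 5 rows, each of 7 numbers: the opening from 0.0 (shut) to 1.0 (fully open), then dx, dy, dz in a scale on which 1.0 is 0.8 m, then a rotation vector rx, ry, rz in shares of 60 degrees (1.0 is 60 degrees); each row shifts and turns the commanded pose from where the row before left it, along the tool's axes as they then stand; what a row does not reach is not made up. A row lasts 1/8 s, in which the tool goes at most 0.0625 m and 0.188 rad, less where a joint would pass 70% of its speed; a pose out of reach is approached as far as the arm can. The fingers move at their own pace and stop on an object; the grip force is fixed at half the most. Time passes only in rows, so rows that do not move let the fingers close. It prints the time, the measured TCP pose, the force, the opening and the grip force at its end. Shift and turn numbers lie between -1 and 1, and a call with a number outside is refused. Input that does not fit is refused with a message, and nothing moves.
- manip.state(): the state, without advancing time (a new reading comes with each control period).
- imaging.grab_frame(name): name is "side" or "top" or "wrist"; returns the picture (480x640x3 uint8, red, green, blue); there is no depth.
- imaging.camera_params(name): a dict with "intrinsics" (3x3 intrinsics, pixels), "k1" (the pictures are not rectified: a ray, as slopes to the right and down, at radius r is drawn at 1 + k1 r^2 times it, then the intrinsics apply), "xyz" and "orientation" of the camera in the world. Camera axes: x right, y down, z forward; pixel columns grow to the right and rows downward; lengths in m; the calibration is good to about 2 mm. A picture is of the moment at which its call begins: read the wrist's pose just before it. camera_params takes no time and is no camera call; for the wrist camera it gives the pose at the moment of the call.
- manip.job_done(): hands the job in; it is judged then, once.
The state is a dict: "time": time; "joint_pos": joint angles; "joint_vel": joint speeds; "joint_efforts": joint torques, N m; "tool_pos": TCP position; "tool_rot": TCP orientation; "contact_force": force on the tool from outside, world axes, zero at the start; "ft_torque": the same for the moment, N m; "gripper_width": opening from 0.0 (shut) to 1.0 (fully open); "grasp_force": force on a finger pad.
Only numpy, scipy, OpenCV 4.12 (cv2) and the standard library are available. Lean on these libraries where they do the work, as an engineer would, in place of code of your own. Each camera call takes 0.05 s, during which the arm holds its last target. There are 200 camera calls.

TASK

Raise the tester's stiff lid by its handle to about 60 degrees from shut, so that its screen can be read, and leave it standing there. Then press the dead-man paddle on top of the clamped multi-tool to about half its travel with the fingers and keep it there for three seconds, without ever pushing it right down; finish while still holding the paddle at half travel. Leave the paddle alone until the lid is up, and do not shift the other things on the bench.

Things in the scene. Friction and masses are not known exactly. Their poses are not given: they have to be found in the camera images.
- tester: Bench tester: a fixed grey case 180 (x) by 220 (y) by 58 mm high with a flat lid 18 mm thick on top that carries the screen on its inner side. Origin: centre of the underside; its x axis points from the handle side to the hinge side, z up. Its hinge is along the case's far (+x) top edge.
- lid (a joint): Angle of the tester's lid (rad): 0 = shut, grows as the handle side rises (1.047 = 60 degrees, 1.9 = end stop). The hinge is stiff (about 1 N m friction, plus 0.4 N m of lid weight when flat): raising it takes 5 to 9 N at the handle and it stays where it is left. Starts at 0 to 0.3.
- lid_handle (a point): Middle of the lid's handle: a round bar 12 mm thick, 130 mm long, parallel to the hinge, held 50 mm out from the lid's front edge by an arm at each end. The gap between bar and lid edge is 44 mm, open above and below. The point is on the bar's axis, 225 mm from the hinge line, 70 mm above the table when shut; moves with the lid, y along the bar.
- lid_hinge (a point): Point on the lid's hinge line at the middle of its width, 60 mm above the table; axes parallel to the tester's (y along the hinge line; the lid opens by turning about +y).
- multitool: Cordless oscillating multi-tool clamped lying in a fixed steel bench cradle, about 320 mm long and 60 mm thick, axis 70 mm above the table, sanding head at its +x end, square battery (top at 102 mm) at its -x end. Origin: on the table under the cradle; x along the tool towards the head, z up.
- paddle (a joint): Angle of the spring-loaded dead-man paddle on top of the tool, rad: 0 = released (free end sticking up), 0.28 = fully down at its stop; half travel = 0.14. It springs back when let go.
- paddle_pad (a point): Top centre of the ribbed pad (34 by 36 mm) near the paddle's free (-x) end, the place to press; moves with the paddle. 95 mm from the hinge; about 140 mm above the table when released, 127 at half travel, 114 fully down. Pressing down here takes about 3 N to start, 7.5 N at half, 12 N at full travel. Released, it slopes 16 degrees, rising away from the head.
- paddle_hinge (a point): Paddle's hinge line, on top of the tool near the head, 108 mm above the table; axes parallel to the tool's. The paddle is 32 mm wide and 116 mm long and runs from here to -x; pressing turns it about -y.
- hex_key: Bystander, leave alone: L-shaped steel hex key, 100 by 30 mm, 8 mm thick, lying flat; origin under the middle of its long leg.
- bolt: Bystander, leave alone: dark steel cap screw lying flat, 40 mm long, head 16 mm across; origin under the head's inner end.
- rasp_pad: Bystander, leave alone: flat triangular copper-coloured rasp pad, 58 mm from centre to corner, 8 mm thick; origin under its centre.
- pad_stack: Bystander, leave alone: stack of triangular sanding pads, 62 mm from centre to corner, 22 mm thick; origin under its centre.
- saw_blade: Bystander, leave alone: flat round dark saw blade, 84 mm across, 5 mm thick; origin under its centre.
- screw_jar: Bystander, leave alone: closed jar of 60 mm diameter, 70 mm high; origin under its centre.

How it is judged:
On the way, in this order (a step that is already met when the one before it is completed fails the run):
1. lid stands between 50 and 70 degrees, its handle let go, paddle still released (value of joint lid between 0.873 and 1.222 rad and value of joint paddle below 0.03 rad and contact force between each of the arm, the fingers and tester below 0.2 N), for 0.3 s.
2. fingers hold the paddle at about half travel (0.085 to 0.195 rad of 0.28) for 2 s (value of joint lid between 0.873 and 1.222 rad and value of joint paddle between 0.085 and 0.195 rad and contact force between the fingers and multitool above 2 N), for 2 s.
At the end, for the whole second after the job is handed in: The lid stands by itself at 50 to 70 degrees and the fingers hold the paddle at 0.085 to 0.195 rad (about 30 to 70 % of its 0.28 rad travel) with 2 to 25 N, through the last second (all of step 2 and contact force between the fingers and multitool below 25 N and contact force between each of the fingers, the arm and tester below 0.2 N); the arm keeps its last pose, push and grip.
It fails at once if paddle pushed right down (beyond 0.26 of 0.28 rad) (value of joint paddle above 0.26 rad).
It fails at once if paddle pressed before the lid is up (value of joint paddle above 0.06 rad and value of joint lid below 0.8 rad).
It fails at once if a bystander shifted by more than 30 mm (distance of any of hex_key, bolt, rasp_pad, pad_stack, saw_blade, screw_jar from where it was at the start of the episode above 0.03 m).
It also fails if it takes over 64 s, if anything falls off the work surface, if the arm or the gripper's body presses on something with over 40 N, if the wrist force passes 120 N, or if a joint passes its speed limit or range.

## Working session

There is one attempt and no reset: what is moved stays moved. The work goes in short steps, Python scripts to look and compute and a shell command to move; the robot and the scene stay as the last step left them, time stands still between calls to the robot, and variables do not carry over. Pictures are saved under pics/ and viewed, at most 10 in all, crops included, and the job is handed in when it is done.

```bash
ls; mkdir -p pics; python3 - <<'E'
from plant import manip, imaging
import cv2
for n in("top","side"):
    im=imaging.grab_frame(n); cv2.imwrite(f"pics/{n}0.png",im[:,:,::-1])
    print(n,imaging.camera_params(n))
s=manip.state();print(s)
E
```

```text
pics
plant.py
shift.py
top {'intrinsics': array([[476.6762678 ,   0.        , 326.26298377],
       [  0.        , 476.6762678 , 245.24019632],
       [  0.        ,   0.        ,   1.        ]]), 'k1': 0.005833937690234898, 'xyz': array([ 0.30688055, -0.0320972 ,  1.03346851]), 'orientation': array([-0.07777163,  0.72207873, -0.68372115,  0.071269  ])}
side {'intrinsics': array([[608.81345984,   0.        , 310.90487706],
       [  0.        , 608.81345984, 234.52391477],
       [  0.        ,   0.        ,   1.        ]]), 'k1': -0.07246340258708929, 'xyz': array([ 0.25578961, -0.9328453 ,  0.76832637]), 'orientation': array([-0.45611434,  0.88000736, -0.11370821,  0.06794998])}
{'time': 0.1, 'joint_pos': array([ 1.17599168e+00,  5.32957393e-02,  1.61416965e+00, -9.06874285e-06,
        1.47601935e+00, -1.18985456e-01]), 'joint_vel': array([ 0.00012562, -0.00065097, -0.00429339, -0.00031529, -0.00183598,
       -0.00246797]), 'joint_efforts': array([ 6.18140803e-04, -3.94902241e+01, -3.71363640e+01, -1.12696482e-04,
        3.84905987e-03,  8.64376346e-06]), 'tool_pos': array([0.16998021, 0.60084415, 0.23017519]), 'tool_rot': array([-2.36003703e-04,  1.37472368e-01,  9.90505150e-01, -9.16143252e-04]), 'contact_force': array([ 0.29529635,  0.30968832, -0.10054107]), 'ft_torque': array([ 2.98335437e-02, -1.48328297e-02,  9.19049124e-05]), 'grasp_force': 0.0, 'gripper_width': 1.0035927885568334}
```

View pics/top0.png

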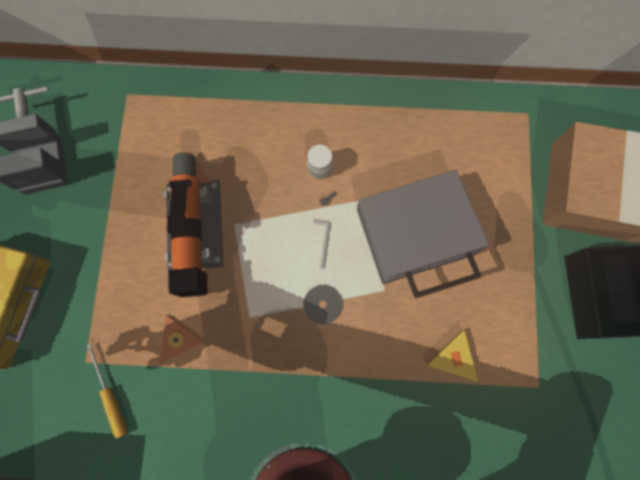

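View pics/side0.png

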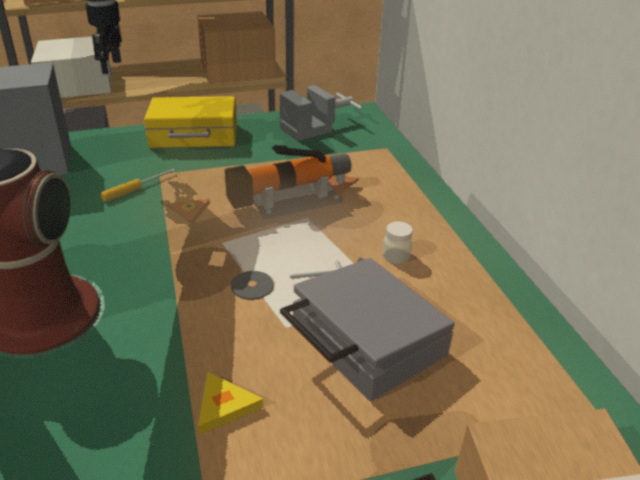

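The top view shows the tester at right, with lid corners near (360,200), (457,171), (488,245) and (385,282) and the handle bar from about (415,294) to (481,274). The multi-tool is at left with its head up and battery near (187,283). The side view shows the bar from (285,311) to (335,362) and the black paddle from about (275,149) to (325,155). I'll enlarge these areas for precise pixels.

```bash
cat > h.py <<'E'
import numpy as np, cv2
from scipy.spatial.transform import Rotation as R
from plant import manip, imaging
def ray(cam,px):
    c=imaging.camera_params(cam) if isinstance(cam,str) else cam
    K=c["intrinsics"]
    d=np.array([(px[0]-K[0,2])/K[0,0],(px[1]-K[1,2])/K[1,1]]); u=d.copy()
    for _ in range(10): u=d/(1+c["k1"]*(u@u))
    q=c["orientation"]; v=R.from_quat([q[1],q[2],q[3],q[0]]).apply([u[0],u[1],1])
    return np.array(c["xyz"]),v/np.linalg.norm(v)
def plane(cam,px,z):
    o,v=ray(cam,px); return o+v*(z-o[2])/v[2]
def tri(ca,pa,cb,pb):
    a,u=ray(ca,pa); b,v=ray(cb,pb)
    t=np.linalg.lstsq(np.stack([u,-v],1),b-a,rcond=None)[0]
    p,q=a+t[0]*u,b+t[1]*v
    return (p+q)/2,np.linalg.norm(p-q)
def proj(cam,P):
    c=imaging.camera_params(cam) if isinstance(cam,str) else cam
    q=c["orientation"]; v=R.from_quat([q[1],q[2],q[3],q[0]]).inv().apply(np.array(P)-c["xyz"])
    u=v[:2]/v[2]; u=u*(1+c["k1"]*(u@u)); K=c["intrinsics"]
    return np.array([K[0,0]*u[0]+K[0,2],K[1,1]*u[1]+K[1,2]])
E
python3 - <<'E'
import cv2,numpy as np
t=cv2.imread("pics/top0.png");s=cv2.imread("pics/side0.png")
def c(im,x,y,w,h,k):
    o=cv2.resize(im[y:y+h,x:x+w],None,fx=k,fy=k,interpolation=cv2.INTER_CUBIC)
    for i in range(0,w,10): cv2.line(o,(i*k,0),(i*k,8 if (x+i)%50 else 20),(0,255,255),1)
    for i in range(0,h,10): cv2.line(o,(0,i*k),(8 if (y+i)%50 else 20,i*k),(0,255,255),1)
    return o
o=np.vstack([np.hstack([c(t,390,230,100,75,4),c(s,270,290,100,75,4)]),np.hstack([c(t,140,145,100,75,4),c(s,260,135,100,75,4)])])
cv2.imwrite("pics/m1.png",cv2.convertScaleAbs(o,alpha=1.6))
E
```

```text
(no output)
```

View pics/m1.png

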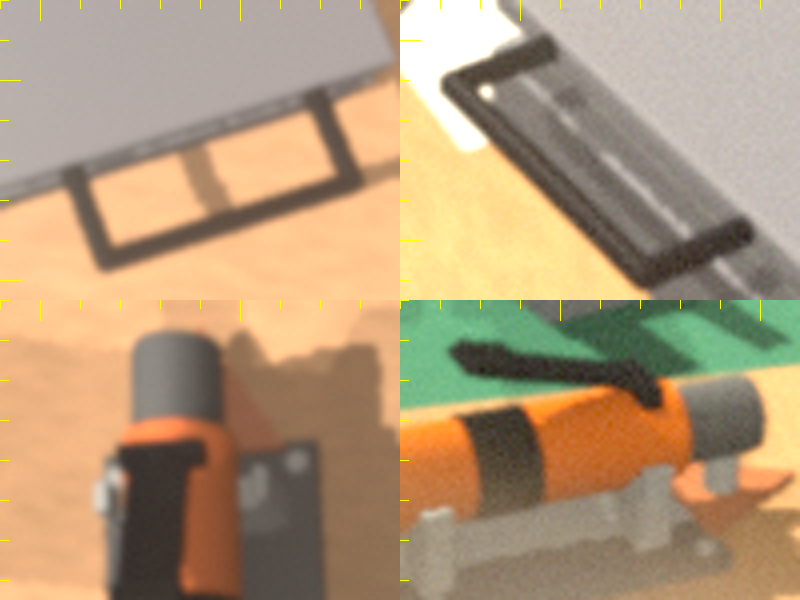

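Bar-axis ends, top: (416.5,295) and (478,275.5); side: (283,310.8) and (330.5,358.8). In the side view the paddle's free tip is near (273,148). The free end is cut off in the top crop, so I need one more.

```bash
python3 - <<'E'
from h import *
a,ea=tri("top",(416.5,295),"side",(283,310.8)); b,eb=tri("top",(478,275.5),"side",(330.5,358.8))
print(a,ea,b,eb,np.linalg.norm(a-b))
m=(a+b)/2; yv=(a-b)/np.linalg.norm(a-b); print(m,yv)
for p in [(360,200),(457,171),(488,245),(385,282)]: print(p,plane("top",p,.078).round(3))
t=cv2.imread("pics/top0.png")
x,y,w,h=150,145,80,160
k=4
o=cv2.resize(t[y:y+h,x:x+w].transpose(1,0,2),None,fx=k,fy=k,interpolation=cv2.INTER_CUBIC)
for i in range(0,h,10): cv2.line(o,(i*k,0),(i*k,8 if (y+i)%50 else 20),(0,255,255),1)
for i in range(0,w,10): cv2.line(o,(0,i*k),(8 if (x+i)%50 else 20,i*k),(0,255,255),1)
cv2.imwrite("pics/m2.png",cv2.convertScaleAbs(o,alpha=2.2,beta=20))
E
```

```text
[ 0.41800399 -0.2017578   0.088646  ] 0.00023556062697620628 [ 0.4634903  -0.32364416  0.08844234] 0.0007143384557803972 0.13009739043429408
[ 0.44074714 -0.26270098  0.08854417] [-0.34963278  0.93688552  0.00156543]
(360, 200) [ 0.612 -0.083  0.078]
(457, 171) [ 0.687 -0.285  0.078]
(488, 245) [ 0.53  -0.348  0.078]
(385, 282) [ 0.442 -0.14   0.078]
```

View pics/m2.png

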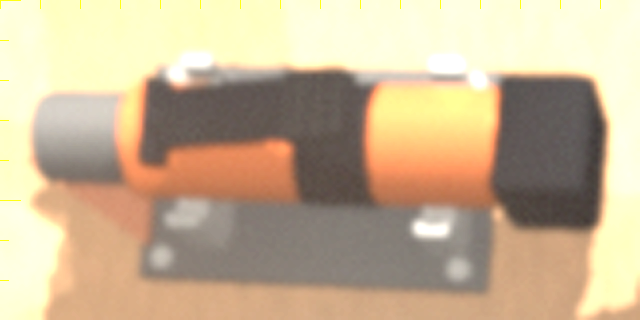

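```bash
python3 - <<'E'
from h import *
H=plane("top",(179.5,184),.108); P=plane("top",(176.5,225),.14)
print("hinge",H,"pad",P,np.linalg.norm((H-P)))
print("head",plane("top",(184,165),.07),"batt top", plane("top",(150+133/4,145+500/4),.102))
print("batt far edge tops",plane("top",(150+78/4,145+590/4),.102),plane("top",(150+190/4,145+590/4),.102))
print("tip",tri("top",(176,232.5),"side",(273.5,148)))
for n,q in(("hinge",H),("pad",P)): print(n,proj("side",q))
E
```

```text
hinge [0.61648603 0.28837168 0.108     ] pad [0.52242346 0.27314731 0.14      ] 0.10051640366568265
head [0.67237264 0.29698662 0.07      ] batt top [0.44092847 0.26170962 0.102     ]
batt far edge tops [0.39513568 0.28333047 0.102     ] [0.39810475 0.22859102 0.102     ]
tip (array([0.50667157, 0.2716673 , 0.14193815]), np.float64(0.0007990645379440919))
hinge [318.37460649 152.80912085]
pad [280.3849045  147.69185544]
```

Bar, hinge and paddle points agree with the given sizes: bar 130 mm long, lid about 0.08 rad, pad at (0.522, 0.273, 0.140). I'll move over the handle now, going around the base.

Careful with the scale: shifts go in shares of 0.8 m and turns go in shares of 60 degrees. That gives: -0.0392 m / 0.8 = -0.049, -0.0357 m / 0.8 = -0.0446.

```bash
echo '[[[0.35,-0.049,-0.0446,0,0,0,0],[0.35,-0.049,-0.0446,0,0,0,0],[0.35,-0.049,-0.0446,0,0,0,0],[0.35,-0.049,-0.0446,0,0,0,0],[0.35,-0.049,-0.0446,0,0,0,0]]]' > rows.txt && python3 shift.py rows.txt
echo '[[[0.35,-0.049,-0.0446,0,0,0,0],[0.35,-0.049,-0.0446,0,0,0,0],[0.35,-0.049,-0.0446,0,0,0,0],[0.35,-0.049,-0.0446,0,0,0,0],[0.35,-0.049,-0.0446,0,0,0,0]]]' > rows.txt && python3 shift.py rows.txt
echo '[[[0.35,-0.0161,-0.0625,0,0,0,0],[0.35,-0.0161,-0.0625,0,0,0,0],[0.35,-0.0161,-0.0625,0,0,0,0],[0.35,-0.0161,-0.0625,0,0,0,0]]]' > rows.txt && python3 shift.py rows.txt
echo '[[[0.35,-0.0161,-0.0625,0,0,0,0],[0.35,-0.0161,-0.0625,0,0,0,0],[0.35,-0.0161,-0.0625,0,0,0,0],[0.35,-0.0161,-0.0625,0,0,0,0]]]' > rows.txt && python3 shift.py rows.txt
echo '[[[0.35,0,0,0,0,0,0.1786],[0.35,0,0,0,0,0,0.1786],[0.35,0,0,0,0,0,0.1786],[0.35,0,0,0,0,0,0.1786],[0.35,0,0,0,0,0,0.1786]]]' > rows.txt && python3 shift.py rows.txt
cat >> h.py <<'E'
def go(target,yaw=None):
    s=manip.state(); q=s["tool_rot"]; r=R.from_quat([q[1],q[2],q[3],q[0]]); m=r.as_matrix()
    print("tool disp",r.inv().apply(np.array(target)-s["tool_pos"]).round(4),"pos",s["tool_pos"].round(4),"yaw_y",np.arctan2(m[1,1],m[0,1]).round(4),"z",m[:,2].round(3),"F",s["contact_force"].round(2),"t",s["time"],"w",round(s["gripper_width"],3))
E
python3 -c "
from h import *
go([.4407,-.2627,.070])"
```

```text
time: 0.72
tool_pos: [0.3106, 0.3746, 0.2308]
tool_rot: [-0.0, 0.137, 0.991, -0.0]
contact_force: [-0.1, -0.1, 0.6]
gripper_width: 0.354
grasp_force: 0.0
time: 1.35
tool_pos: [0.4506, 0.1495, 0.2309]
tool_rot: [-0.0, 0.137, 0.991, 0.0]
contact_force: [0.5, 0.8, -0.8]
gripper_width: 0.353
grasp_force: 0.0
time: 1.85
tool_pos: [0.4448, -0.0569, 0.2309]
tool_rot: [-0.0, 0.137, 0.991, 0.0]
contact_force: [0.4, 0.5, -0.4]
gripper_width: 0.348
grasp_force: 0.0
time: 2.35
tool_pos: [0.44, -0.2634, 0.2309]
tool_rot: [-0.0, 0.138, 0.99, 0.0]
contact_force: [-0.1, 0.3, -0.3]
gripper_width: 0.353
grasp_force: 0.0
time: 2.98
tool_pos: [0.4402, -0.2617, 0.2307]
tool_rot: [-0.001, 0.572, 0.82, 0.0]
contact_force: [-0.1, 0.2, -0.2]
gripper_width: 0.35
grasp_force: 0.0
tool disp [-0.0013  0.0002  0.1607] pos [ 0.4402 -0.2617  0.2307] yaw_y 0.3537 z [-0.001  0.001 -1.   ] F [-0.08  0.22 -0.16] t 2.975 w 0.35
```

In the tool's units: 0.05 m / 0.8 = 0.0625, 0.03 m / 0.8 = 0.0375.

```bash
echo '[[[0.35,0,0,0.0625,0,0,0],[0.35,0,0,0.0625,0,0,0],[0.35,0,0,0.0375,0,0,0],[0.35,0,0,0.0375,0,0,0],[0.35,0,0,0,0,0,0]]]' > rows.txt && python3 shift.py rows.txt
echo '[[[0.0,0,0,0,0,0,0],[0.0,0,0,0,0,0,0],[0.0,0,0,0,0,0,0],[0.0,0,0,0,0,0,0]]]' > rows.txt && python3 shift.py rows.txt
python3 - <<'E'
from h import *
go([.4407,-.2627,.070])
hx=np.array([.650,-.185]);xt=np.array([.937,.350])
for d in np.arange(0,.97,.16):
    a=.127+d; r=-.225*np.cos(a); print(d.round(2),"dy,dz cum",(.225*(np.cos(.127)-np.cos(a))).round(4),(-.225*(np.sin(a)-np.sin(.127))).round(4))
E
```

```text
time: 3.6
tool_pos: [0.4384, -0.2601, 0.0681]
tool_rot: [-0.003, 0.569, 0.822, 0.0]
contact_force: [-0.8, -0.9, 0.9]
gripper_width: 0.349
grasp_force: 0.0
time: 4.1
tool_pos: [0.4406, -0.2624, 0.0724]
tool_rot: [0.0, 0.569, 0.822, -0.0]
contact_force: [-5.5, 0.2, 4.2]
gripper_width: 0.117
grasp_force: 59.0
tool disp [-0.0003 -0.      0.0024] pos [ 0.4406 -0.2624  0.0724] yaw_y 0.36 z [ 0.    -0.001 -1.   ] F [-5.53  0.2   4.25] t 4.1 w 0.117
0.0 dy,dz cum 0.0 -0.0
0.16 dy,dz cum 0.0074 -0.0352
0.32 dy,dz cum 0.0203 -0.0688
0.48 dy,dz cum 0.0384 -0.0998
0.64 dy,dz cum 0.0612 -0.1276
0.8 dy,dz cum 0.0881 -0.1515
0.96 dy,dz cum 0.1185 -0.1707
```

The bar is gripped: opening about 10 mm, 59 N on the pads. Now I'll follow the arc.

In the tool's units: -0.018 m / 0.8 = -0.0225, -0.0172 m / 0.8 = -0.0215.

```bash
echo '[[[0,0,0.0038,-0.0225,0,0,0],[0,0,0.0055,-0.0215,0,0,0],[0,0,0.0075,-0.0213,0,0,0],[0,0,0.0088,-0.0208,0,0,0],[0,0,0,0,0,0,0]]]' > rows.txt && python3 shift.py rows.txt
python3 -c "
from h import *
go([.4598,-.255,.141])"
```

```text
time: 4.72
tool_pos: [0.4603, -0.255, 0.1419]
tool_rot: [0.001, 0.569, 0.822, -0.0]
contact_force: [-3.6, -0.0, 5.3]
gripper_width: 0.113
grasp_force: 59.4
tool disp [ 0.0001 -0.0005  0.0009] pos [ 0.4603 -0.255   0.1419] yaw_y 0.3605 z [ 0.001 -0.001 -1.   ] F [-3.62 -0.01  5.27] t 4.725 w 0.113
```

```bash
python3 - <<'E'
from h import *
im=imaging.grab_frame("side"); cv2.imwrite("pics/s2.png",cv2.resize(im[200:420,200:480,::-1],None,fx=2,fy=2))
E
```

```text
(no output)
```

View pics/s2.png

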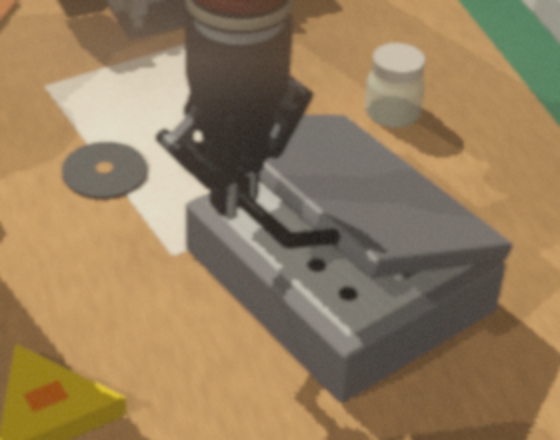

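The lid is rising with the gripper, with the bar held between the fingertips near crop (240,195). I'll continue the arc.

In the tool's units: -0.0158 m / 0.8 = -0.0198, -0.0152 m / 0.8 = -0.019.

```bash
echo '[[[0,0,0.0105,-0.0198,0,0,0],[0,0,0.0121,-0.019,0,0,0],[0,0,0.0135,-0.0179,0,0,0],[0,0,0.015,-0.0169,0,0,0],[0,0,0,0,0,0,0]]]' > rows.txt && python3 shift.py rows.txt
echo '[[[0,0,0.0163,-0.0155,0,0,0],[0,0,0.0174,-0.0144,0,0,0],[0,0,0.0185,-0.0128,0,0,0],[0,0,0.0195,-0.0113,0,0,0],[0,0,0,0,0,0,0]]]' > rows.txt && python3 shift.py rows.txt
python3 -c "
from h import *
go([.5527,-.221,.241])"
```

```text
time: 5.4
tool_pos: [0.4976, -0.2409, 0.2001]
tool_rot: [-0.0, 0.569, 0.822, -0.001]
contact_force: [-6.4, -1.6, 5.8]
gripper_width: 0.113
grasp_force: 59.9
time: 6.02
tool_pos: [0.5517, -0.2206, 0.2449]
tool_rot: [0.0, 0.569, 0.822, -0.001]
contact_force: [-7.2, -0.3, 10.8]
gripper_width: 0.116
grasp_force: 60.5
tool disp [-0.0007  0.0008  0.0039] pos [ 0.5517 -0.2206  0.2449] yaw_y 0.3601 z [-0.    -0.002 -1.   ] F [-7.22 -0.33 10.82] t 6.025 w 0.116
```

In the tool's units: -0.03 m / 0.8 = -0.0375, -0.02 m / 0.8 = -0.025.

```bash
echo '[[[0.35,0,0,0,0,0,0],[0.35,0,0,0,0,0,0],[0.35,0,0,0,0,0,0],[0.35,0,0,0,0,0,0]]]' > rows.txt && python3 shift.py rows.txt
echo '[[[0.35,0,0,-0.025,0,0,0],[0.35,0,0,-0.0375,0,0,0],[0.35,0,0,-0.0375,0,0,0],[0.35,0,0,0,0,0,0]]]' > rows.txt && python3 shift.py rows.txt
python3 - <<'E'
from h import *
go([.5527,-.221,.241])
a=imaging.grab_frame("side")[:,:,::-1];b=imaging.grab_frame("top")[:,:,::-1]
cv2.imwrite("pics/s3f.png",a);cv2.imwrite("pics/t3f.png",b)
cv2.imwrite("pics/m3.png",np.hstack([cv2.resize(x,None,fx=2,fy=2) for x in(a[160:420,250:450],b[130:390,330:530])]))
E
```

```text
time: 6.52
tool_pos: [0.5515, -0.2199, 0.2415]
tool_rot: [-0.0, 0.569, 0.822, 0.0]
contact_force: [-0.1, 0.6, 0.1]
gripper_width: 0.348
grasp_force: 0.0
time: 7.02
tool_pos: [0.553, -0.2208, 0.3274]
tool_rot: [0.004, 0.569, 0.822, 0.0]
contact_force: [0.3, -0.4, 0.7]
gripper_width: 0.349
grasp_force: 0.0
tool disp [ 0.0005 -0.0008  0.0864] pos [ 0.553  -0.2208  0.3274] yaw_y 0.3601 z [ 0.007 -0.004 -1.   ] F [ 0.31 -0.35  0.69] t 7.025 w 0.349
```

View pics/m3.png

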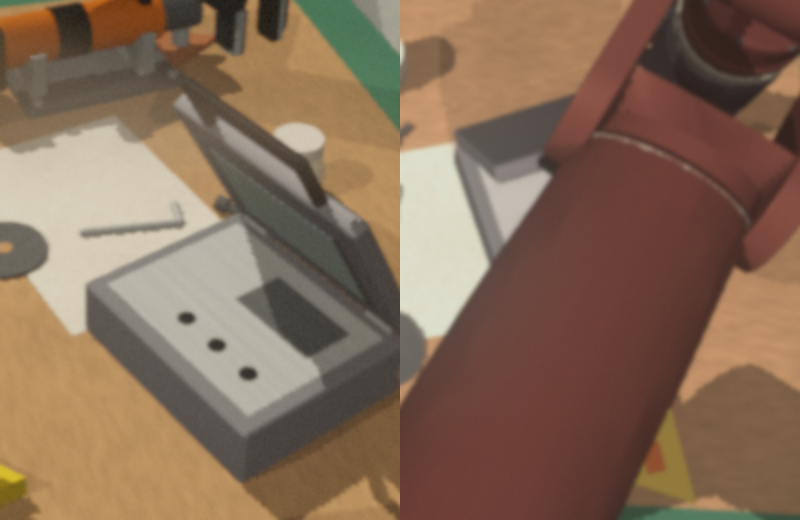

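The lid stands open with its screen visible and the gripper is clear above it. In the side view the bar runs from about (332,190) to (411,260). I'll check that against projected bar ends at candidate angles.

```bash
python3 - <<'E'
from h import *
h=np.array([.650,-.185,.06]);xt=np.array([.937,.35,0]);y=np.array([-.35,.937,0])
for d in(45,50,55,60,65,70):
    a=np.radians(d)+.0444; m=h-.225*np.cos(a)*xt+[0,0,.225*np.sin(a)]
    print(d,proj("side",m+.065*y).round(1),proj("side",m-.065*y).round(1))
go([.523,.273,.3274])
E
```

```text
45 [320.1 228.4] [373.9 270.9]
50 [328.  218.8] [382.5 260.3]
55 [336.4 209.6] [391.6 250.2]
60 [345.1 201.1] [401.1 240.7]
65 [354.2 193.4] [410.7 232. ]
70 [363.4 186.4] [420.4 224.2]
tool disp [ 0.4716  0.1469 -0.0049] pos [ 0.5517 -0.2201  0.3228] yaw_y 0.36 z [ 0.001 -0.001 -1.   ] F [ 0.44  0.2  -0.4 ] t 7.125 w 0.348
```

Projection at 60° puts the bar's far end at crop (190,82), where the dark bar starts, and its near end at (302,161), with the arm running down from there. So the lid is at about 60°. Next I'll shut the fingers and move over the paddle.

In the tool's units: 0.0476 m / 0.8 = 0.0595, 0.0154 m / 0.8 = 0.0193.

```bash
echo '[[[0,0.0595,0.0193,0,0,0,0],[0,0.0595,0.0193,0,0,0,0],[0,0.0595,0.0193,0,0,0,0],[0,0.0595,0.0193,0,0,0,0],[0,0.0595,0.0193,0,0,0,0]]]' > rows.txt && python3 shift.py rows.txt | head -2
echo '[[[0,0.0595,0.0193,0,0,0,0],[0,0.0595,0.0193,0,0,0,0],[0,0.0595,0.0193,0,0,0,0],[0,0.0595,0.0193,0,0,0,0],[0,0.0595,0.0193,0,0,0,0]]]' > rows.txt && python3 shift.py rows.txt | head -2
echo '[[[0,0,0,0.0625,0,0,0.1003],[0,0,0,0.0625,0,0,0.1003],[0,0,0,0.0375,0,0,0],[0,0,0,0,0,0,0],[0,0,0,0,0,0,0]]]' > rows.txt && python3 shift.py rows.txt
python3 -c "
from h import *
go([.528,.274,.143])"
```

```text
time: 7.75
tool_pos: [0.5388, 0.0314, 0.3203]
time: 8.38
tool_pos: [0.5271, 0.2811, 0.3202]
time: 9.0
tool_pos: [0.5284, 0.2798, 0.193]
tool_rot: [0.0, 0.652, 0.758, 0.0]
contact_force: [0.1, -1.6, 0.3]
gripper_width: -0.001
grasp_force: 0.0
tool disp [-0.0057 -0.0013  0.05  ] pos [0.5284 0.2798 0.193 ] yaw_y 0.15 z [ 0.001  0.    -1.   ] F [ 0.14 -1.57  0.31] t 9.0 w -0.001
```

```bash
echo '[[[0,-0.0075,-0.0013,0.025,0,0,0],[0,0,0,0.0188,0,0,0],[0,0,0,0.01,0,0,0],[0,0,0,0,0,0,0],[0,0,0,0,0,0,0]]]' > rows.txt && python3 shift.py rows.txt
python3 - <<'E'
from h import *
go([.528,.274,.129])
im=imaging.grab_frame("side"); cv2.imwrite("pics/s4.png",cv2.resize(im[80:260,200:440,::-1],None,fx=3,fy=3))
E
```

```text
time: 9.62
tool_pos: [0.5282, 0.2737, 0.1494]
tool_rot: [0.0, 0.652, 0.758, 0.0]
contact_force: [0.5, -0.6, 0.7]
gripper_width: 0.003
grasp_force: 0.0
tool disp [ 0.0003 -0.0001  0.0204] pos [0.5282 0.2737 0.1494] yaw_y 0.1501 z [ 0.001  0.    -1.   ] F [ 0.51 -0.64  0.7 ] t 9.625 w 0.003
```

View pics/s4.png

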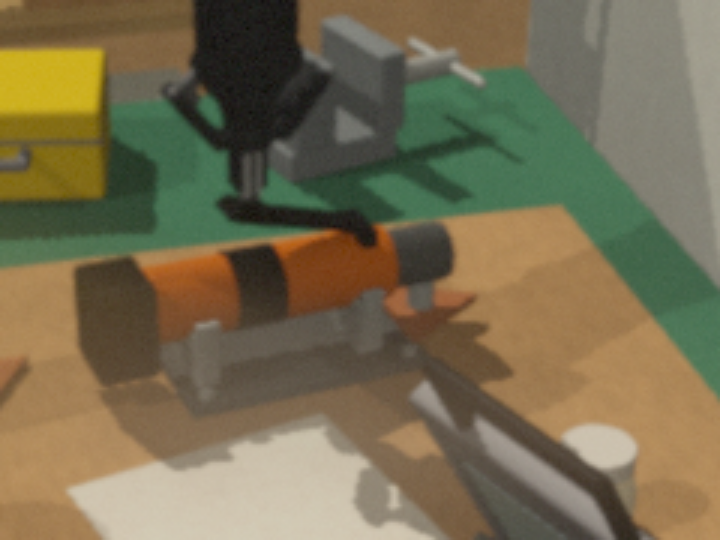

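The fingertips at crop (250,200) are just above the pad at (240,207), and the paddle is still released. I'll press in small steps.

In the tool's units: 0.004 m / 0.8 = 0.005.

```bash
for i in 1; do :; done; echo '[[[0,0,0,0.005,0,0,0],[0,0,0,0.005,0,0,0],[0,0,0,0,0,0,0],[0,0,0,0,0,0,0]]]' > rows.txt && python3 shift.py rows.txt
echo '[[[0,0,0,0.0038,0,0,0],[0,0,0,0.0038,0,0,0],[0,0,0,0,0,0,0],[0,0,0,0,0,0,0]]]' > rows.txt && python3 shift.py rows.txt
```

```text
time: 10.18
tool_pos: [0.5281, 0.2737, 0.1416]
tool_rot: [0.0, 0.652, 0.758, 0.0]
contact_force: [-0.5, -0.4, 2.6]
gripper_width: -0.002
grasp_force: 1.3
time: 10.68
tool_pos: [0.5278, 0.2737, 0.1352]
tool_rot: [-0.0, 0.652, 0.758, -0.0]
contact_force: [-2.8, 0.3, 5.6]
gripper_width: -0.0
grasp_force: 2.3
```

In the tool's units: 0.0035 m / 0.8 = 0.0044, 0.003 m / 0.8 = 0.0038.

```bash
echo '[[[0,0,0,0.0038,0,0,0],[0,0,0,0.0044,0,0,0],[0,0,0,0,0,0,0],[0,0,0,0,0,0,0],[0,0,0,0,0,0,0]]]' > rows.txt && python3 shift.py rows.txt
python3 - <<'E'
from h import *
im=imaging.grab_frame("side"); cv2.imwrite("pics/s5.png",cv2.resize(im[80:260,200:440,::-1],None,fx=3,fy=3))
E
```

```text
time: 11.3
tool_pos: [0.5276, 0.2736, 0.1291]
tool_rot: [-0.0, 0.652, 0.758, -0.0]
contact_force: [-3.1, -0.6, 7.3]
gripper_width: 0.0
grasp_force: 3.3
```

View pics/s5.png

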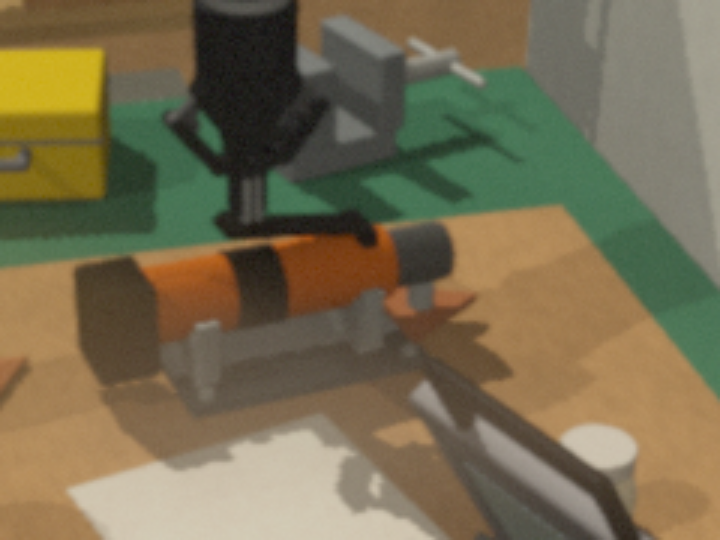

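The fingers press the pad at crop (245,225), about half travel: 12 mm below first contact at 7.3 N. The lid is still up. I'll hold for over three seconds.

```bash
for i in 1 2 3 4 5 6; do echo '[[[0,0,0,0,0,0,0],[0,0,0,0,0,0,0],[0,0,0,0,0,0,0],[0,0,0,0,0,0,0],[0,0,0,0,0,0,0]]]' > rows.txt && python3 shift.py rows.txt | grep -E "time|pos|contact"; done
python3 -c "
from plant import manip, imaging
print(manip.job_done())"
```

```text
time: 11.98
tool_pos: [0.5276, 0.2736, 0.1291]
contact_force: [-4.3, -0.5, 8.0]
time: 12.6
tool_pos: [0.5276, 0.2736, 0.1291]
contact_force: [-4.3, -0.4, 8.2]
time: 13.22
tool_pos: [0.5276, 0.2736, 0.1291]
contact_force: [-4.7, -0.4, 8.3]
time: 13.85
tool_pos: [0.5276, 0.2736, 0.1291]
contact_force: [-3.9, 0.2, 7.8]
time: 14.48
tool_pos: [0.5276, 0.2736, 0.1291]
contact_force: [-3.9, -0.2, 7.6]
time: 15.1
tool_pos: [0.5276, 0.2736, 0.1291]
contact_force: [-3.2, -0.9, 8.0]
the job is handed in; nothing more can be done
None
```

I handed the job in at about 15 s with the lid standing at about 60° and the fingers still holding the paddle at about half travel (about 8 N, held for nearly 4 s); the judge's result was not shown.

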